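# Pack the seat ring and spacer home in a valve tube

### The arm

A 7-joint arm with a two-finger parallel gripper is mounted at the origin on a cart in front of the work surface, level with it; the furniture and walls round the work are solid. World frame = base frame: x ahead of the robot, y to its left, z up, the work surface at z = 0. Lengths are in m, angles in rad, forces in N, time in s.
With the tool pointing down it reaches from about 0.425 to 1.025 m from the base axis. Payload 3.6 kg.
Tool frame: the origin (TCP) lies between the finger pads; the fingertips stand 17 mm ahead of it and the grasp point (between the pads) lies 2 mm behind it; z points along the fingers, y is the line along which they close (so a half turn about z gives the same grasp; the last joint's range is limited). The gripper opens to 85 mm and grips with 20 to 120 N. Pads are 22 mm wide; open, the fingers measure 114 mm over their backs; the gripper's body (76 mm by 85 mm) begins 54 mm behind the grasp point. The pads swing forward as they close: fully open they stand 13 mm farther back than shut.
Start: joints at [-1.44, 0.591, 0.048, 1.609, -0.033, 0.943, -0.034], TCP at [0.161, 0.707, 0.248] pointing down, gripper open.
Joint ranges: [-2.69, 2.69], [-0.47, 2.24], [-1.27, 1.36], [0.19, 2.51], [-1.53, 4.68], [0.08, 2.07], [-3.09, 3.09]. Speed limits (rad/s): [2.57, 2.57, 3.14, 3.14, 3.14, 3.14, 3.14].

### API

Orientations are given as a rotation vector (axis times angle).
In Python, from bench import arm, imaging gives the robot as it stands. The module is installed in compiled form; this text tells all that it offers. Calls block until the motion is done:
- arm.movep(position, orientation): joint-space move of the TCP to a pose.
- arm.line_to(position, vel=0.15, frame=None): straight line of the TCP; frame=None keeps the orientation; vel is the mean speed in m/s.
- arm.move_j(angles): joint-space move.
- arm.open_gripper() and arm.clamp(f_grip=None): open the fingers fully, or close them until they stop; f_grip is the grip in N (None keeps the last).
- arm.pause(seconds).
- arm.inverse_kinematics(position, orientation): joint angles nearest the present ones, or None.
- arm.observe(): the state.
- imaging.get_image(name): name is "scene" or "top" or "wrist"; returns a dict with "pixels" (480x640x3 uint8, red, green, blue), "range_z" (480x640 float32, m along the optical axis (not along the pixel's ray), 0 where there is no reading), "mtx" (3x3 intrinsics, pixels), "R" (3x3) and "t" (3): a world point X has camera coordinates R X + t. Camera axes: x right, y down, z forward; pixel columns grow to the right and rows downward; lengths in m; the calibration is good to about 2 mm. A picture is of the moment at which its call begins.
A pose or a line that the arm cannot do raises arm.IKError and nothing moves.
- arm.finish_job(): hands the job in; it is judged then, once.
The state is a dict: "time": time; "joints": joint angles; "qvel": joint speeds; "tau": joint torques, N m; "eef_pos": TCP position; "tool_rot": TCP orientation; "force": force on the tool from outside, world axes, zero at the start; "moment": the same for the moment, N m; "width": finger opening in m; "grip_force": force on a finger pad.
Only numpy, scipy, OpenCV 4.12 (cv2) and the standard library are available. Lean on these libraries where they do the work, as an engineer would, in place of code of your own. Each camera call takes 0.05 s, during which the arm holds its last target. There are 200 camera calls.

### The job

Finish loading the valve tube: drop the brass spacer into its mouth on top of the black ring that is stuck inside, then take the packing rod from its stand and push both down the tube until they bottom out firmly, pressing for a moment with about 18 N and never with more than 30 N. Then put the rod back upright in its stand and leave everything else on the bench where it is.

Things in the scene. Friction and masses are not known exactly. Their poses are not given: they have to be found in the camera images.
- tube: fixed aluminium tube upright on a blue 90 x 90 x 6 mm base plate. Origin: centre of the underside, on the bench; z up. Tube 42 mm outside, straight bore 30 mm, mouth at 130 mm. Below 84 mm three sprung strips in the bore rub on the parts: pushing them down takes 3 to 10 N all the way, until they bottom out
- tube_mouth (a point): centre of the tube's open mouth, 130 mm above the bench
- ring: black plastic seat ring 26 mm across, 18 mm high, stuck in the tube on the strips, underside about 76 mm above the bench. Origin: centre of its underside; z its axis. It bottoms out on a hidden elastic seat (4 N per mm) whose height is set differently each time: seat top 16 to 38 mm above the bench, so the spacer's top ends about 38 to 60 mm (and up to 4 mm more) below the mouth
- spacer: loose brass spacer, an upright cylinder 26 mm across and 36 mm high standing on the bench (80 g, may vary). Origin: centre of its underside; z is its axis. Dropped into the tube it comes to rest on the ring with its top 0 to 10 mm below the mouth
- rod: packing rod standing upright in its stand, 157 mm long, about 140 g. Origin: centre of the foot's underside; z along the rod to the handle. Sprung white foot 24 mm across and 14 mm high (gives 1 mm per 5 N, at most 8 mm), steel shaft 16 mm across, a dark collar 34 mm across at 100 to 105 mm, above it a round red handle 26 mm across from 105 to 157 mm
- stand: fixed grey block 80 x 80 x 45 mm with one round upright hole of 28 mm, 37 mm deep, in the middle. Origin: centre of its underside, z up
- stand_floor (a point): centre of the hole's floor in the stand, 8 mm above the bench: the rod's origin lies here when the rod is in its stand
- grease_pot: small pot with blue lid, 61 mm across and 61 mm high, a bystander; origin at the centre of its underside
- gauge_block: white block with two holes, 41 x 80 x 30 mm (long side along its y), a bystander; origin at the centre of its underside
Mind the look-alikes: they are no part of the job. What is shaped like the spacer but green or orange is not meant.

How it is judged:
By the outcome, as a careful person would: the job done as asked, in the order asked, and still so for the second after the job is handed in, with the robot touching nothing.
It also fails if it takes over 72 s, if anything falls off the work surface, if the arm or the gripper's body presses on something with over 40 N, if the wrist force passes 120 N, or if a joint passes its speed limit or range.

## Working session

There is one attempt and no reset: what is moved stays moved. The work goes in short steps, each a Python script; the robot and the scene stay as the last script left them, time stands still between calls to the robot, and variables do not carry over. Pictures are saved under pics/ and viewed, at most 10 in all, crops included, and the job is handed in when it is done.

```bash
mkdir -p pics
python3 - <<'E'
from bench import arm, imaging
import cv2,numpy as np
for n in("scene","top"):
    d=imaging.get_image(n); np.savez(f"{n}.npz",**d)
    cv2.imwrite(f"pics/{n}0.png",d["pixels"][:,:,::-1])
    print(n,(-d["R"].T@d["t"]).round(3),d["mtx"].round(1).tolist())
print({k:np.round(v,3) for k,v in arm.observe().items()})
E
```

```text
scene [ 0.203 -0.703  0.606] [[476.3, 0.0, 319.9], [0.0, 476.3, 235.8], [0.0, 0.0, 1.0]]
top [ 0.428 -0.026  1.15 ] [[550.8, 0.0, 325.8], [0.0, 550.8, 236.1], [0.0, 0.0, 1.0]]
{'time': np.float64(0.1), 'joints': array([-1.44 ,  0.592,  0.048,  1.61 , -0.033,  0.943, -0.034]), 'qvel': array([ 0.002, -0.002,  0.   , -0.004,  0.001, -0.001,  0.001]), 'tau': array([ 4.0000e-03, -5.5000e+01,  1.5530e+00, -1.9883e+01,  1.0000e-02,
        4.0000e-03,  0.0000e+00]), 'eef_pos': array([0.161, 0.706, 0.247]), 'tool_rot': array([-3.510e-01, -3.122e+00,  3.000e-03]), 'force': array([-0.308,  0.101, -0.702]), 'moment': array([-0.019, -0.01 , -0.03 ]), 'grip_force': np.float64(0.0), 'width': np.float64(0.086)}
```

View pics/scene0.png

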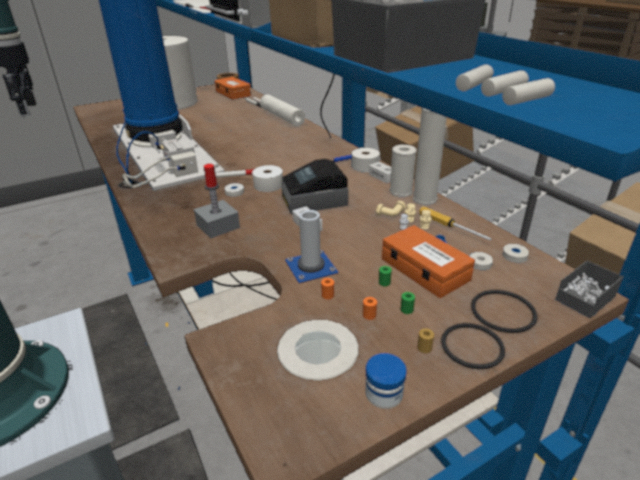

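View pics/top0.png

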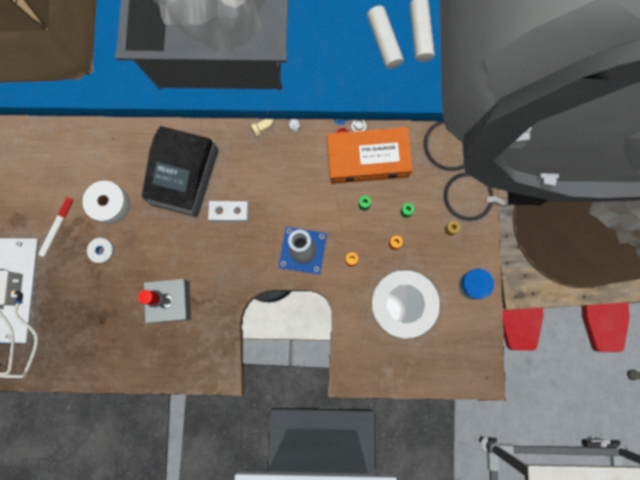

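Candidates (scene px): brass (426,340), orange (328,288) and (370,307), green (385,275) and (407,301). In top these are brass (453,228), orange (351,259) and (396,242), green (365,202) and (408,209). I choose the brass one. The tube is at top (300,242), the stand at (166,300), the rod handle at (148,297), the grease pot at (478,284) and the gauge block at (228,210).

```bash
cat > h.py <<'E'
import numpy as np,cv2
def ray(d,u,v,z):
    R,t,K=d["R"],d["t"],d["mtx"]; c=-R.T@t; r=R.T@np.linalg.solve(K,[u,v,1.]); return c+r*(z-c[2])/r[2]
def cloud(d):
    v,u=np.mgrid[:480,:640]; Z=d["range_z"]; K=d["mtx"]
    P=np.stack([(u-K[0,2])/K[0,0]*Z,(v-K[1,2])/K[1,1]*Z,Z],-1); X=(P-d["t"])@d["R"]; X[Z==0]=np.nan; return X
def hsv(d): return cv2.cvtColor(d["pixels"],cv2.COLOR_RGB2HSV)
E
python3 - <<'E'
from h import *
S={n:dict(np.load(n+".npz")) for n in("scene","top")}
T,C=S["top"],S["scene"]
for n,d in S.items():
    X=cloud(d);H=hsv(d)
    print(n,d["R"].round(2).tolist())
    for nm,(u,v) in {"top":dict(brass=(453,228),tube=(300,242),stand=(178,312),rod=(148,297),pot=(478,284),gauge=(240,210),lampthing=(560,180),lamp2=(480,60),shelf=(300,112),shelf2=(60,112),box=(385,170),blk=(180,160),crate=(200,80)),
       "scene":dict(brass=(426,335),tube=(309,240),stand=(215,213),rod=(210,168),shelfedge=(300,55),shelfedge2=(480,120),col=(140,60))}[n].items():
        print(nm,X[v,u].round(3))
    cv2.imwrite(f"pics/c_{n}.png",0*H)
def circ(d,X,box,m,z):
    x0,y0,x1,y1=box; mm=np.zeros(m.shape,np.uint8); mm[y0:y1,x0:x1]=m[y0:y1,x0:x1]
    c=max(cv2.findContours(mm,0,2)[0],key=cv2.contourArea)[:,0]
    P=np.array([ray(d,u,v,z)[:2] for u,v in c]); (x,y),r=cv2.minEnclosingCircle(P.astype(np.float32)); M=cv2.moments(c.astype(np.int32).reshape(-1,1,2))
    print("  ",np.round([x,y,r],4),"centroid",ray(d,M['m10']/M['m00'],M['m01']/M['m00'],z).round(4),"bbox",c.min(0),c.max(0))
for n,d,bb,tb,rb,sb in(("top",T,(435,210,475,245),(280,220,330,260),(130,280,165,312),(130,270,195,330)),("scene",C,(405,320,445,360),(285,200,330,280),(195,155,225,195),(190,190,245,240))):
    X=cloud(d);z=X[...,2];H=hsv(d);print(n)
    print("spacer top");circ(d,X,bb,(abs(z-.036)<.006),.036)
    print("tube top");circ(d,X,tb,(abs(z-.13)<.006),.13)
    print("rod top");circ(d,X,rb,(abs(z-.165)<.006),.165)
    m=(H[...,1]>150)&((H[...,0]<8)|(H[...,0]>172)); print("red");circ(d,X,rb,m,.165)
    print("stand top");circ(d,X,sb,abs(z-.045)<.006,.045)
E
python3 - <<'E'
import cv2,numpy as np
c=np.load("scene.npz")["pixels"][:,:,::-1];t=np.load("top.npz")["pixels"][:,:,::-1]
f=lambda a,x,y,w,h:cv2.resize(a[y:y+h,x:x+w],(400,300),interpolation=cv2.INTER_CUBIC)
cv2.imwrite("pics/crop.png",np.vstack([np.hstack([f(c,350,270,120,90),f(t,420,195,80,60)]),np.hstack([f(t,270,212,68,51),f(t,120,265,80,60)])]))
E
```

```text
scene [[0.86, -0.5, -0.02], [-0.28, -0.45, -0.85], [0.42, 0.74, -0.53]]
brass [ 0.65  -0.274  0.026]
tube [0.587 0.019 0.08 ]
stand [0.481 0.298 0.042]
rod [0.484 0.292 0.162]
shelfedge [0.744 0.322 0.371]
shelfedge2 [ 0.744 -0.232  0.372]
col [0.49  0.892 0.293]
top [[0.02, -1.0, -0.01], [-0.98, -0.02, -0.17], [0.17, 0.01, -0.98]]
brass [ 0.65  -0.278  0.011]
tube [0.604 0.038 0.078]
stand [0.464 0.28  0.043]
rod [0.485 0.302 0.164]
pot [ 0.529 -0.315  0.059]
gauge [ 0.684  0.174 -0.003]
lampthing [ 0.476 -0.096  0.984]
lamp2 [ 0.482 -0.054  1.048]
shelf [0.745 0.025 0.388]
shelf2 [0.743 0.382 0.38 ]
box [ 0.761 -0.131  0.056]
blk [0.763 0.282 0.094]
crate [0.782 0.168 0.412]
top
spacer top
   [ 0.6474 -0.2727  0.0132] centroid [ 0.6475 -0.2726  0.036 ] bbox [447 221] [459 233]
tube top
   [0.5977 0.0375 0.0212] centroid [0.5978 0.0379 0.13  ] bbox [288 230] [309 251]
rod top
   [0.485  0.3074 0.0133] centroid [0.485  0.3076 0.165 ] bbox [138 290] [152 304]
red
   [0.4851 0.3021 0.0191] centroid [0.4846 0.3026 0.165 ] bbox [138 290] [158 304]
stand top
   [0.485  0.3076 0.0568] centroid [0.4837 0.3027 0.045 ] bbox [144 279] [186 322]
scene
spacer top
   [ 0.6441 -0.2806  0.0157] centroid [ 0.6431 -0.2793  0.036 ] bbox [418 328] [433 341]
tube top
   [0.5934 0.0293 0.0253] centroid [0.5938 0.0291 0.13  ] bbox [299 210] [318 222]
rod top
   [0.4799 0.2988 0.018 ] centroid [0.4818 0.2985 0.165 ] bbox [203 163] [213 169]
red
   [0.4701 0.2507 0.0596] centroid [0.4682 0.2457 0.165 ] bbox [205 164] [215 186]
stand top
   [0.4826 0.3017 0.0573] centroid [0.481  0.2969 0.045 ] bbox [193 200] [237 223]
```

View pics/crop.png

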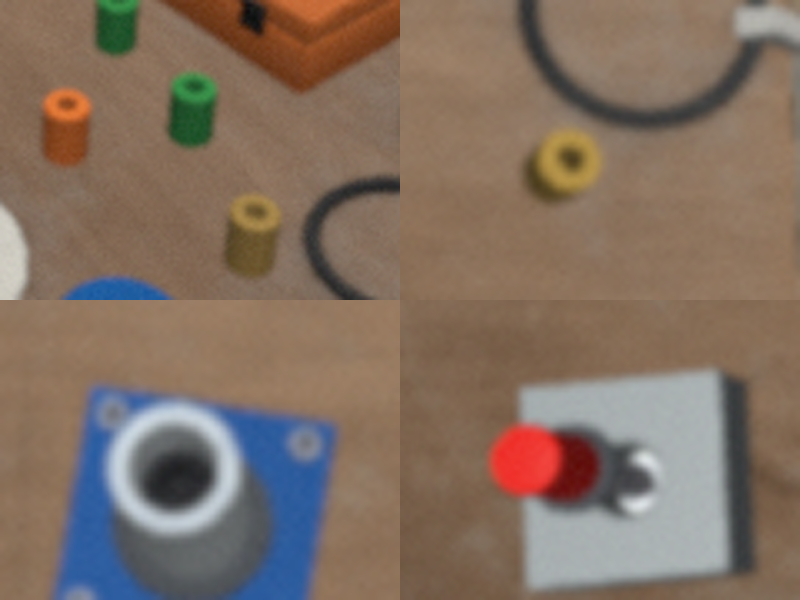

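The crop confirms brass at scene (426,340) / top (453,228), a lone brass cylinder. The tube mouth is open at top (299,241), and the rod handle top is at (145,297).

The shelf edge is at x=0.744 and z≈0.37, so I'll approach along a shorter radius.

```bash
cat >> h.py <<'E'
def rv(deg): # tool down, fingers closing along direction 'deg' in the xy plane
    a=np.deg2rad((deg+90)/2) ; return np.pi*np.array([np.cos(a),np.sin(a),0])
E
python3 - <<'E'
from h import *
from bench import arm,imaging
from scipy.spatial.transform import Rotation as Ro
for dg in(0,180): print(Ro.from_rotvec(rv(dg)).as_matrix()[:,1].round(2),[None if q is None else np.round(q,2) for q in [arm.inverse_kinematics(p,rv(dg)) for p in([.647,-.273,.2],[.597,.037,.25],[.485,.303,.25])]])
print(np.round(Ro.from_rotvec(arm.observe()["tool_rot"]).as_matrix(),2)[:,1])
E
```

```text
[1. 0. 0.] [array([-0.14,  0.74,  0.77,  1.72, -0.62,  0.94,  0.88]), array([-0.52,  0.48,  0.54,  1.92, -0.32,  0.83,  0.19]), array([-0.97,  0.43,  0.46,  1.97, -0.26,  0.8 , -0.37])]
[-1.  0. -0.] [array([-0.3 ,  0.95,  1.18,  1.73, -0.96,  1.16, -1.97]), array([ 0.01,  0.44, -0.2 ,  1.89,  0.11,  0.82,  2.89]), array([-0.37,  0.42, -0.36,  1.95,  0.2 ,  0.81,  2.31])]
[ 0.22  0.98 -0.  ]
```

Run:
```python
from h import *
from bench import arm,imaging
R=rv(0)
arm.movep([.50,.25,.27],R);print(arm.observe()["time"])
arm.movep([.55,-.05,.27],R);print(arm.observe()["time"])
d=imaging.get_image("wrist");np.savez("w_tube.npz",**d)
arm.movep([.615,-.273,.2],R)
o=arm.observe();print(o["time"],o["eef_pos"],np.round(o["joints"],2))
e=imaging.get_image("wrist");np.savez("w_sp.npz",**e)
cv2.imwrite("pics/w1.png",cv2.resize(np.hstack([d["pixels"],e["pixels"]])[:,:,::-1],(800,300)))
for x in(d,e): print((-x["R"].T@x["t"]).round(3),x["R"].round(2).tolist(),x["mtx"][0,0])
for x,p in((d,[.597,.037,.13]),(e,[.6475,-.2726,.036])):
    q=x["mtx"]@(x["R"]@np.array(p)+x["t"]);print(q[:2]/q[2])
```

```text
2.15
3.3167
4.325 [ 0.61564477 -0.27041813  0.19992202] [ 0.02  0.63  0.5   1.79 -0.39  0.83  0.71]
[0.55  0.029 0.396] [[1.0, 0.0, -0.0], [0.0, -0.95, 0.3], [-0.0, -0.3, -0.95]] 411.3953049162945
[ 0.615 -0.194  0.326] [[1.0, 0.0, -0.0], [0.0, -0.95, 0.3], [-0.0, -0.3, -0.95]] 411.3953049162945
[395.36323905  94.3012245 ]
[361.92447427 221.85641405]
```

View pics/w1.png

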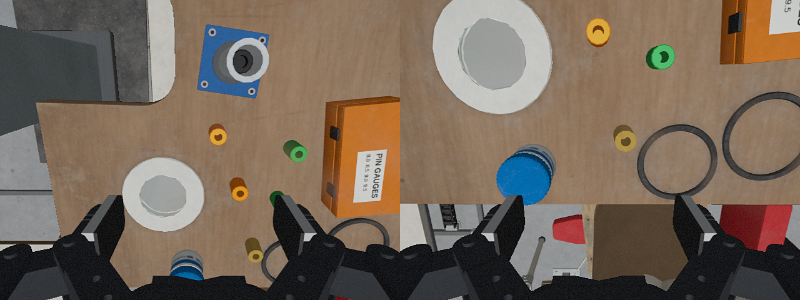

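The wrist views show the tube mouth at (395,94) in the left frame and the brass spacer at (360,222) in the right frame. Both agree with the fixed-camera positions. Next I fit both precisely.

```bash
cat >> h.py <<'E'
def circ(d,z,box,mask):
    x0,y0,x1,y1=box; mm=np.zeros((480,640),np.uint8); mm[y0:y1,x0:x1]=mask[y0:y1,x0:x1]
    c=max(cv2.findContours(mm,0,2)[0],key=cv2.contourArea)[:,0]
    P=np.array([ray(d,u,v,z)[:2] for u,v in c],np.float32); (a,b),r=cv2.minEnclosingCircle(P); e=cv2.fitEllipse(P)
    return np.round([a,b,r,e[0][0],e[0][1],e[1][0]/2,e[1][1]/2],4)
E
python3 - <<'E'
from h import *
d=dict(np.load("w_tube.npz"));z=cloud(d)[...,2]
print("tube",circ(d,.13,(340,50,450,150),abs(z-.13)<.008))
e=dict(np.load("w_sp.npz"));z=cloud(e)[...,2];H=hsv(e)
print("sp",circ(e,.036,(330,190,395,255),abs(z-.036)<.006))
print("lid/pot", cloud(d)[94-25:94+40:6,395,2].round(3))
E
```

```text
tube [0.5968 0.0353 0.0213 0.597  0.0355 0.0204 0.0208]
sp [ 0.6463 -0.2748  0.0134  0.6462 -0.2749  0.0124  0.0131]
lid/pot [0.13  0.102 0.093 0.093 0.094 0.09  0.093 0.093 0.09  0.13  0.129]
```

Run:
```python
from h import *
from bench import arm,imaging
R=rv(0); s=[.6463,-.2748]
arm.movep([*s,.12],R); arm.line_to([*s,.029],vel=.08); arm.pause(.2)
o=arm.observe();print(o["time"],o["eef_pos"])
arm.clamp(40); o=arm.observe();print(o["time"],o["width"],o["grip_force"],o["eef_pos"])
arm.line_to([*s,.2],vel=.12)
arm.movep([.597,-.05,.24],R); arm.pause(.3)
o=arm.observe();print(o["time"],o["width"],o["eef_pos"],o["force"].round(2))
d=imaging.get_image("wrist");np.savez("w2.npz",**d)
cv2.imwrite("pics/w2.png",d["pixels"][:,:,::-1])
z=cloud(d)[...,2]
q=d["mtx"]@(d["R"]@np.array([.597,.0354,.13])+d["t"]);u,v=(q[:2]/q[2]).astype(int);print(u,v)
print("tube",circ(d,.13,(u-60,max(v-60,0),u+60,v+60),abs(z-.13)<.008))
```

```text
6.3 [ 0.64664284 -0.27489467  0.02956035]
6.8833 0.0245478070938689 39.274924993515015 [ 0.646419   -0.27493431  0.02919589]
9.6833 0.02459156240273173 [ 0.59715405 -0.0515302   0.23985487] [ 0.44 -0.18 -0.52]
317 87
tube [0.5974 0.0355 0.0209 0.5974 0.0355 0.0204 0.0205]
```

View pics/w2.png

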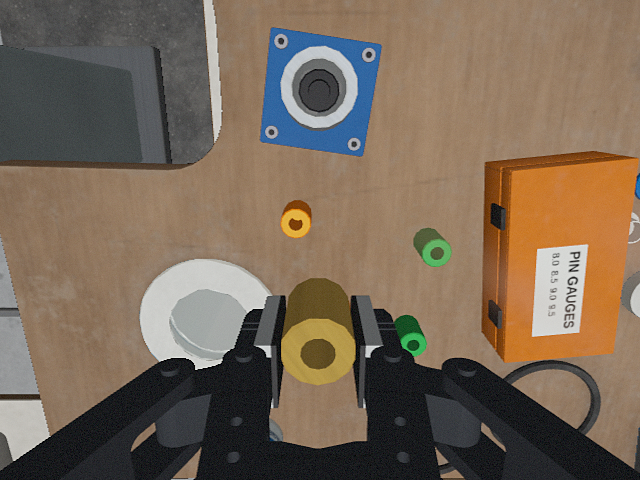

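The spacer is held upright with its top at (318,350), and the mouth is at (319,88). Next I measure the spacer's offset in the hand and then insert it.

Run:
```python
from h import *
from bench import arm,imaging
d=dict(np.load("w2.npz"));X=cloud(d);z=X[...,2]
print(X[340,290:350:12].round(4).tolist())
zt=np.nanmedian(z[330:340,300:340]);print(zt)
H=hsv(d);m=(H[...,0]>15)&(H[...,0]<32)&(H[...,1]>110)&(abs(z-zt)<.002)
c=circ(d,zt,(270,270,365,400),m);print(c)
```

```text
[[0.5878, -0.0473, 0.247], [0.5917, -0.0479, 0.2461], [0.5955, -0.0588, 0.2284], [0.5997, -0.0475, 0.2467], [0.6036, -0.0478, 0.2463]]
0.24681593927740525
[ 0.5967 -0.0514  0.0134  0.5968 -0.0517  0.0125  0.0128]
```

Run:
```python
from h import *
from bench import arm,imaging
R=rv(0); t=np.array([.5977,.0355])
arm.movep([*t,.2],R); arm.pause(.2)
o=arm.observe();e=t-o["eef_pos"][:2];print(e);t2=t+e
arm.line_to([*t2,.163],vel=.1)
for z in(.158,.153,.150):
    arm.line_to([*t2,z],vel=.05);o=arm.observe();print(o["time"],o["eef_pos"],o["force"].round(2))
    if abs(o["force"]).max()>6: print("contact");break
else:
    arm.open_gripper();arm.pause(.3)
    arm.line_to([*t2,.22],vel=.15)
    arm.movep([t2[0],t2[1]-.08,.26],R); arm.pause(.1)
    d=imaging.get_image("wrist");np.savez("w3.npz",**d);cv2.imwrite("pics/w3.png",d["pixels"][:,:,::-1])
    print(arm.observe()["time"])
```

```text
[-0.00044033  0.00172636]
11.1667 [0.59734517 0.03720668 0.15814179] [ 0.46 -0.19 -1.32]
11.4167 [0.59700643 0.03727422 0.15272878] [ 0.12 -0.13 -0.5 ]
11.6667 [0.59713035 0.03724845 0.14980574] [ 0.6   0.55 -0.53]
13.8
```

Run:
```python
from h import *
d=dict(np.load("w3.npz"));q=d["mtx"]@(d["R"]@np.array([.5974,.0355,.13])+d["t"]);u,v=(q[:2]/q[2]).astype(int);X=cloud(d)
print(u,v,X[v-36:v+40:5,u,2].round(3),X[v,u-36:u+40:5,2].round(3))
```

```text
320 107 [0.131 0.13  0.127 0.123 0.122 0.121 0.088 0.089 0.091 0.116 0.122 0.122
 0.106 0.129 0.13  0.005] [0.007 0.129 0.13  0.121 0.122 0.122 0.089 0.089 0.089 0.119 0.122 0.121
 0.116 0.13  0.131 0.007]
```

View pics/w3.png

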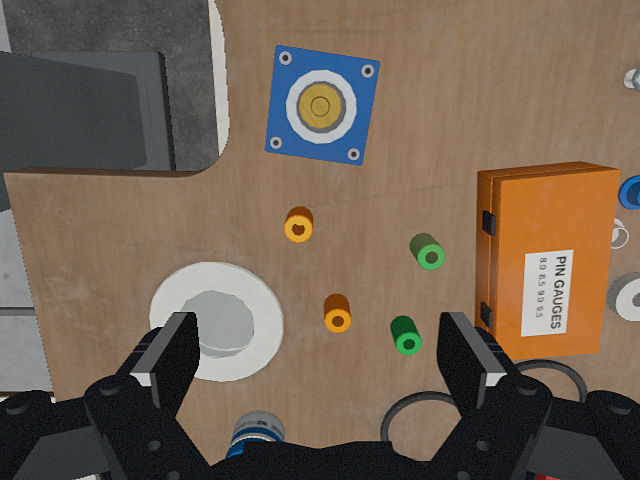

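The spacer sits level on the ring, 8 mm below the mouth (320,105). Next I look at the rod.

Run:
```python
from h import *
from bench import arm,imaging
R=rv(0)
arm.movep([.484,.20,.29],R); arm.pause(.4)
d=imaging.get_image("wrist");np.savez("w4.npz",**d);cv2.imwrite("pics/w4.png",d["pixels"][:,:,::-1])
o=arm.observe();print(o["time"],o["eef_pos"])
z=cloud(d)[...,2]
for h,tol,b in((.165,.006,.02),(.045,.006,.06)):
    q=d["mtx"]@(d["R"]@np.array([.4845,.305,h])+d["t"]);u,v=(q[:2]/q[2]).astype(int);w=int(b*1.6/q[2]*411)
    print(u,v,circ(d,h,(max(u-w,0),max(v-w,0),u+w,v+w),abs(z-h)<tol))
```

```text
15.3 [0.48421848 0.1995488  0.28993614]
318 53 [0.485  0.3068 0.0129 0.4851 0.3067 0.0124 0.0125]
318 71 [0.4848 0.3074 0.056  0.4851 0.3076 0.0469 0.048 ]
```

View pics/w4.png

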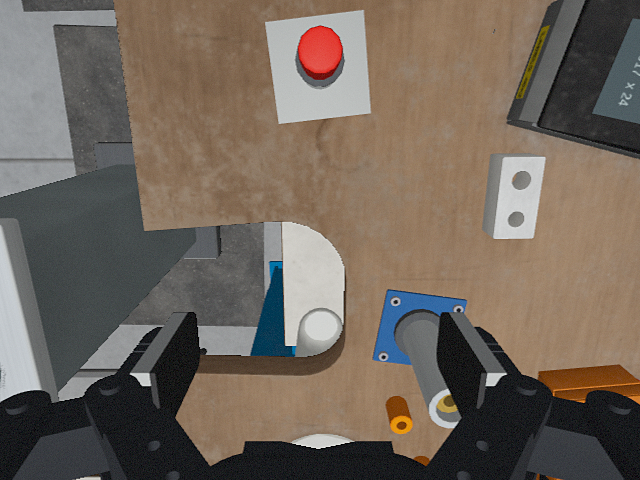

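The rod handle is at (320,50), upright and centred in the stand. Grasping it now.

Run:
```python
from h import *
from bench import arm,imaging
R=rv(0); r=[.485,.3068]
arm.movep([*r,.25],R); arm.line_to([*r,.132],vel=.12); arm.pause(.2)
o=arm.observe();print(o["time"],o["eef_pos"],o["force"].round(2))
arm.clamp(90);o=arm.observe();print(o["time"],o["width"],o["grip_force"],o["eef_pos"],o["force"].round(2))
arm.line_to([*r,.292],vel=.12);o=arm.observe();print(o["time"],o["width"],o["eef_pos"],o["force"].round(2),o["moment"].round(2))
arm.movep([.5974,.0355,.292],R);arm.pause(.3)
o=arm.observe();print(o["time"],o["eef_pos"])
for n in("wrist","scene"):
    d=imaging.get_image(n);np.savez(f"r_{n}.npz",**d)
    if n=="wrist":a=d["pixels"]
    p=d["pixels"]
    for q in([.5974,.0355,.168],[.5974,.0355,.13]):
        k=d["mtx"]@(d["R"]@np.array(q)+d["t"]);print(n,k[:2]/k[2])
c=d["pixels"][120:280,240:400]
cv2.imwrite("pics/r.png",np.hstack([cv2.resize(a,(400,300)),cv2.resize(c,(300,300),interpolation=2)])[:,:,::-1])
```

```text
17.1667 [0.48534929 0.30710575 0.13268841] [ 0.32 -0.75  0.39]
17.7583 0.024442714051703687 88.01678538322449 [0.4851734  0.30680032 0.13214912] [-1.1  -0.03  1.95]
19.2417 0.024246792955644515 [0.48446635 0.30660285 0.29117835] [-0.09 -0.32 -1.18] [-0.01 -0.03 -0.03]
20.6667 [0.59729381 0.03694066 0.29190991]
wrist [318.52135552 236.75584334]
wrist [318.49222186 221.0520925 ]
scene [307.9746768  197.27276079]
scene [308.59415394 213.99471262]
```

View pics/r.png

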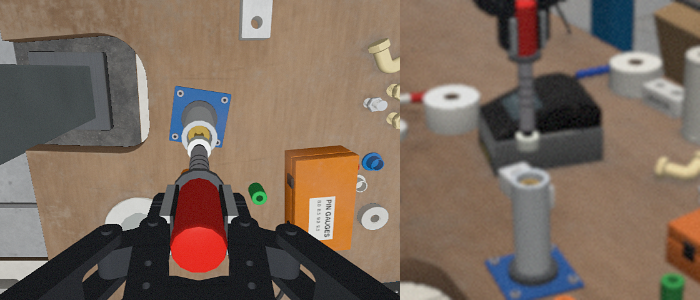

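The rod hangs straight, with the foot at wrist (320,237) where predicted, just above the mouth. Now the push, in small force-watched steps.

```bash
cat > push.py <<'E'
from h import *
from bench import arm,imaging
def f(n=6):
    a=[]
    for _ in range(n): arm.pause(.02);a.append(arm.observe()["force"][2])
    return np.mean(a)
R=rv(0);t=[.5972,.0355]
arm.line_to([*t,.285],vel=.1);arm.pause(.5);b=f(10);o=arm.observe();print("base",b,o["eef_pos"],o["time"])
z=.262;arm.line_to([*t,z],vel=.1)
log=[];step=.003;hit=False
while z>.186:
    z-=step;arm.line_to([*t,z],vel=.03);F=f(2)-b;o=arm.observe();log.append((round(z,4),round(F,1)))
    if abs(o["force"][:2]).max()>10 or F>26: print("STOP",o["force"]);break
    if z<.25: step=.002
    if F>10.5: step=.0008; F=f(4)-b
    if F>17.5: hit=True;break
print(log,arm.observe()["time"])
if hit:
    Fs=[f(8)-b for _ in range(7)];o=arm.observe();print("hold",np.round(Fs,1),o["eef_pos"],o["force"].round(1),o["time"],o["width"])
E
python3 push.py
```

```text
base -1.1736032791076982 [0.59719418 0.03551775 0.28501718] 21.6833
[(0.259, np.float64(-0.1)), (0.256, np.float64(0.1)), (0.253, np.float64(0.3)), (0.25, np.float64(-0.2)), (0.247, np.float64(0.1)), (0.245, np.float64(3.9)), (0.243, np.float64(-0.1)), (0.241, np.float64(-1.0)), (0.239, np.float64(0.5)), (0.237, np.float64(2.4)), (0.235, np.float64(6.1)), (0.233, np.float64(7.2)), (0.231, np.float64(7.4)), (0.229, np.float64(7.5)), (0.227, np.float64(8.3)), (0.225, np.float64(5.8)), (0.223, np.float64(6.3)), (0.221, np.float64(7.4)), (0.219, np.float64(7.4)), (0.217, np.float64(7.5)), (0.215, np.float64(7.7)), (0.213, np.float64(7.4)), (0.211, np.float64(9.3)), (0.209, np.float64(11.9)), (0.2082, np.float64(13.2)), (0.2074, np.float64(15.1)), (0.2066, np.float64(16.4)), (0.2058, np.float64(17.6)), (0.205, np.float64(18.8))] 30.6833
hold [18.7 18.5 19.1 18.7 18.7 18.9 18.6] [0.59792091 0.03504759 0.20748656] [-3.9  0.9 17.7] 31.6167 0.02425514435899173
```

It bottomed out: force rose steadily over the last millimetres to a held 18.7 N, with the spacer top about 43 mm below the mouth, in range. Now I withdraw the rod and check the tube.

Run:
```python
from h import *
from bench import arm,imaging
R=rv(0)
arm.line_to([.5972,.0355,.295],vel=.08);o=arm.observe();print(o["time"],o["width"],o["force"].round(1))
arm.movep([.5972,-.05,.295],R);arm.pause(.2)
d=imaging.get_image("wrist");np.savez("w5.npz",**d);X=cloud(d)
q=d["mtx"]@(d["R"]@np.array([.5974,.0355,.13])+d["t"]);u,v=(q[:2]/q[2]).astype(int);print(u,v,X[v-30:v+32:4,u,2].round(3))
# rod axis: handle top and foot in hand
z=X[...,2];o=arm.observe();e=o["eef_pos"];zt=e[2]+.033
H=hsv(d);m=(H[...,1]>150)&((H[...,0]<8)|(H[...,0]>172))
print(e,"handle z",np.nanmedian(z[m&(z>e[2]+.025)]),circ(d,zt,(200,250,440,479),m&(abs(z-zt)<.004)))
```

```text
32.8917 0.024028319931671725 [-0.7  0.1 -0.9]
319 97 [0.13  0.131 0.116 0.073 0.086 0.088 0.075 0.054 0.055 0.054 0.087 0.087
 0.087 0.106 0.131 0.131]
[ 0.59731899 -0.04828397  0.29458304] handle z 0.326658360019045 [ 0.597  -0.0453  0.0134  0.597  -0.0456  0.0122  0.013 ]
```

Run:
```python
from h import *
from bench import arm,imaging
R=rv(0)
arm.movep([.485,.22,.295],R);arm.pause(.8)
e=arm.observe()["eef_pos"];d=imaging.get_image("wrist");np.savez("w6.npz",**d);cv2.imwrite("pics/w6.png",d["pixels"][:,:,::-1])
z=cloud(d)[...,2];zt=e[2]+.032
H=hsv(d);m=(H[...,1]>150)&((H[...,0]<8)|(H[...,0]>172))
print(e,circ(d,zt,(200,250,440,479),m&(abs(z-zt)<.004)),arm.observe()["time"])
h=.045;q=d["mtx"]@(d["R"]@np.array([.485,.307,h])+d["t"]);print(q[:2]/q[2]);u,v=(q[:2]/q[2]).astype(int)
print(circ(d,h,(u-70,max(v-70,0),u+70,v+70),abs(z-h)<.006))
q=d["mtx"]@(d["R"]@np.array([.485,e[1],e[2]-.125])+d["t"]);print("foot exp",q[:2]/q[2])
```

```text
[0.48496035 0.22007709 0.29500945] [0.4846 0.2224 0.0139 0.4847 0.2222 0.0123 0.0135] 35.55
[318.3607951   95.36864793]
[0.4847 0.3071 0.0561 0.4843 0.3073 0.0472 0.0474]
foot exp [318.36011919 234.0353222 ]
```

View pics/w6.png

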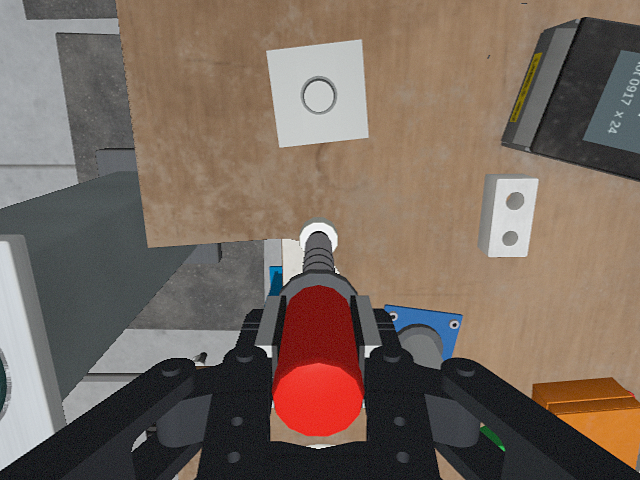

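Run:
```python
from h import *
def foot(f,e):
    d=dict(np.load(f));X=cloud(d);H=hsv(d);z=X[...,2]
    m=((H[...,1]<50)&(H[...,2]>150)&(abs(z-(e[2]-.118))<.02)).astype(np.uint8)
    mm=np.zeros_like(m);mm[180:300,270:370]=m[180:300,270:370]
    c=max(cv2.findContours(mm,0,2)[0],key=cv2.contourArea)[:,0];lo=c.min(0);hi=c.max(0)
    a=np.linspace(0,6.283,200);pr=[]
    for off in(0,-.003,-.006):
        pts=np.array([[e[0]+.012*np.cos(t),e[1]+off+.012*np.sin(t),e[2]+h] for t in a for h in(-.125,-.111)])
        q=(d["R"]@pts.T).T+d["t"];q=q@d["mtx"].T;uv=q[:,:2]/q[:,2:];pr.append((off,uv.min(0).round(1),uv.max(0).round(1)))
    print(f,"seen",lo,hi,"pred",pr)
foot("r_wrist.npz",np.array([.5973,.0369,.2919]))
foot("w6.npz",np.array([.48496,.22008,.29501]))
```

```text
r_wrist.npz seen [299 222] [337 251] pred [(0, array([298.5, 215.9]), array([338.2, 259.5])), (-0.003, array([298.6, 220.5]), array([338.1, 264.1])), (-0.006, array([298.7, 225.1]), array([338. , 268.6]))]
w6.npz seen [299 222] [336 251] pred [(0, array([298.5, 215.8]), array([338.1, 259.4])), (-0.003, array([298.5, 220.4]), array([338.1, 264. ])), (-0.006, array([298.6, 225. ]), array([338. , 268.5]))]
```

The foot hangs about 3 mm toward −y (a slight tilt of ~0.024 rad, unchanged by the push). I'll straighten it with a small tool rotation while inserting.

Run:
```python
from h import *
from bench import arm,imaging
from scipy.spatial.transform import Rotation as Ro
R=(Ro.from_rotvec([.024,0,0])*Ro.from_rotvec(rv(0))).as_rotvec(); t=[.4848,.3073]
arm.movep([*t,.295],R);arm.pause(.6);o=arm.observe();b=o["force"];print(o["time"],o["eef_pos"],b.round(1))
arm.line_to([*t,.180],vel=.1);arm.pause(.2)
z=.180;ok=True
while z>.1325:
    z=max(z-.006,.1325);arm.line_to([*t,z],vel=.05);arm.pause(.05);o=arm.observe();F=o["force"]-b
    if abs(F).max()>4:print(z,F.round(1))
    if F[2]>8 or abs(F[:2]).max()>12: ok=z<.138;print("contact");break
print(ok,o["time"],o["eef_pos"])
if ok:
    arm.open_gripper();arm.pause(.3)
    arm.line_to([*t,.24],vel=.12)
    arm.movep([.484,.20,.29],rv(0));arm.pause(.5)
d=imaging.get_image("wrist");np.savez("w7.npz",**d);s=imaging.get_image("scene")
cv2.imwrite("pics/w7.png",np.hstack([cv2.resize(d["pixels"],(400,300)),cv2.resize(s["pixels"],(400,300))])[:,:,::-1])
zz=cloud(d)[...,2]
q=d["mtx"]@(d["R"]@np.array([.485,.307,.165])+d["t"]);u,v=(q[:2]/q[2]).astype(int)
print(np.nanmedian(zz[v-5:v+5,u-5:u+5]),circ(d,.165,(u-45,max(v-45,0),u+45,v+45),abs(zz-.165)<.006),arm.observe()["time"])
```

```text
36.5917 [0.48482967 0.30715193 0.29505844] [ 0.7 -0.6 -1.6]
0.16799999999999998 [-0.1  1.4  4.2]
0.16199999999999998 [-3.3 -1.4 20.9]
contact
False 39.0417 [0.48607317 0.30756121 0.16467789]
0.1864840714384559 [0.4847 0.316  0.016  0.4855 0.3153 0.0082 0.0137] 39.1417
```

View pics/w7.png

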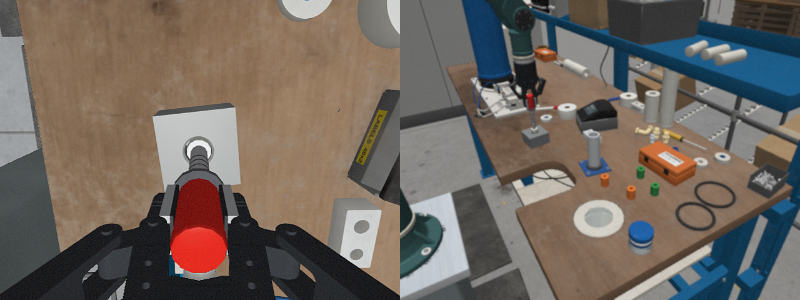

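The foot met the stand's rim, and the gap shows on the +y side (half-scale wrist (199,138)). I'll lift slightly and measure the hole and foot numerically.

Run:
```python
from h import *
from bench import arm,imaging
arm.line_to([.4848,.3073,.190],vel=.06);arm.pause(.4)
o=arm.observe();e=o["eef_pos"];print(o["time"],e,o["tool_rot"],o["force"].round(1))
d=imaging.get_image("wrist");np.savez("w8.npz",**d)
# hole centre: hole in the stand-top mask of w6 and w4-free view
w=dict(np.load("w6.npz"));z=cloud(w)[...,2];m=(abs(z-.045)<.005).astype(np.uint8)
q=w["mtx"]@(w["R"]@np.array([.485,.307,.045])+w["t"]);u,v=(q[:2]/q[2]).astype(int)
g=cv2.cvtColor(w["pixels"],cv2.COLOR_RGB2GRAY);np.set_printoptions(linewidth=250)
print("gray row",g[v,u-24:u+26:1]);print("gray col",g[v-26:v+26,u])
print("z row",z[v,u-24:u+26:2].round(3));print("z col",z[v-26:v+26:2,u].round(3))
g=cv2.cvtColor(d["pixels"],cv2.COLOR_RGB2GRAY);z=cloud(d)[...,2]
q=d["mtx"]@(d["R"]@np.array([e[0],e[1],e[2]-.125])+d["t"]);a,b=(q[:2]/q[2]).astype(int);print(a,b)
print("foot row",g[b,a-32:a+34]);print("foot col",b-40,g[b-40:b+40,a]);print("z col",z[b-40:b+40:2,a].round(3))
```

```text
40.1583 [0.4847449  0.30721865 0.18978251] [-2.20947554 -2.20924734 -0.02587444] [-0.1  0.1 -1.4]
gray row [199 199 199 197 201 206 176 147 135  71 190 210 200 200 198 201 199 199 199 202 199 201 200 200 201 201 201 199 201 200 199 197 199 199 200 200 201 202 211 157  81 129 142 180 200 199 196 198 196 196]
gray col [197 198 198 198 199 201 186 140 143 105  55  99 217 205 200 198 199 199 201 198 201 200 200 199 199 201 201 201 199 201 200 202 201 201 201 202 199 202 200 203 201 205 208 117 141 164 210 201 201 202 203 203]
z row [0.046 0.045 0.044 0.046 0.044 0.008 0.008 0.007 0.009 0.01  0.008 0.008 0.009 0.008 0.009 0.007 0.009 0.009 0.008 0.009 0.039 0.045 0.045 0.043 0.047]
z col [0.045 0.047 0.045 0.045 0.045 0.03  0.008 0.009 0.009 0.007 0.009 0.007 0.009 0.009 0.007 0.008 0.006 0.008 0.007 0.007 0.007 0.006 0.044 0.043 0.046 0.045]
318 238
foot row [190 194 194 189 192 191 192 190 192 192 194 182 143 154 227 240 235 234 235 238 244 211 123  82  97  99  96  95  94  94  94  96  99  94  97  92  92  95  97  94  94  88  75 229 245 239 235 235 235 235 244 178 117 139 137 185 192 192 191 189 190 188
 190 187 191 189]
foot col 198 [197 195 197 197 197 194 197 195 198 197 149 136 167 201 197 196 195 199 200 131 114 121 119 120 160 250 238 234 235 235 236 242 255   0  20  91 102  95  96  97  99  92  92  99  93  97  96  99 101  73  31  88 101  97  97 100  49  49 106  99  99  98
  98  72  38  95 102  95 102 100 103  69  44  46  56  69 109 104 100  99]
z col [0.045 0.045 0.046 0.045 0.045 0.045 0.043 0.008 0.009 0.009 0.07  0.076 0.078 0.08  0.08  0.079 0.081 0.083 0.092 0.094 0.098 0.101 0.105 0.109 0.112 0.117 0.119 0.122 0.126 0.127 0.131 0.132 0.136 0.138 0.14  0.143 0.166 0.169 0.17  0.171]
```

Run:
```python
from h import *
d=dict(np.load("w8.npz"));w=dict(np.load("w6.npz"))
print("hole",ray(w,318.9,94.9,.045), "edges y",ray(w,318.9,75.2,.045)[1],ray(w,318.9,114.5,.045)[1],"x",ray(w,300,95,.045)[0],ray(w,337.6,95,.045)[0])
print("foot top near edge y",ray(d,318,222.5,.079)[1]-.012,"bottom near",ray(d,318,217,.065)[1]-.012)
print("foot x",ray(d,299.7,238,.079)[0],ray(d,337.5,238,.079)[0])
print("hole now far(+y) edge",ray(d,318,208,.045)[1])
H=hsv(d);z=cloud(d)[...,2]
g=d["pixels"].min(2); mm=np.zeros((480,640),np.uint8);mm[205:270,290:346]=((g>215)&(z>.06))[205:270,290:346]
c=max(cv2.findContours(mm,0,2)[0],key=cv2.contourArea)[:,0];P=np.array([ray(d,a,b,.079)[:2] for a,b in c])
print(P.min(0),P.max(0),cv2.minEnclosingCircle(P.astype(np.float32)))
```

```text
hole [0.48546538 0.3073827  0.045     ] edges y 0.3232459864220474 0.29116486706898 x 0.4691442495670714 0.5016127393611791
foot top near edge y 0.3093346592863503 bottom near 0.309388190510356
foot x 0.4734647813428205 0.4962793216134569
hole now far(+y) edge 0.32288857877003585
[0.47359228 0.304084  ] [0.49542824 0.32102768] ((0.4844716489315033, 0.3104249835014343), 0.011427733115851879)
```

My earlier tilt estimate was wrong: the mask had dropped the foot's shaded side, so the correction pushed the foot about 2 mm toward +y. I'll undo it, re-measure and insert.

```bash
cat > ins.py <<'E'
from h import *
from bench import arm,imaging
hole=np.array([.4855,.3074]);t=hole.copy()
def foot(d):
    z=cloud(d)[...,2];g=d["pixels"].min(2);zf=arm.observe()["eef_pos"][2]-.111
    mm=np.zeros((480,640),np.uint8);mm[205:270,290:346]=((g>215)&(z>.06))[205:270,290:346]
    c=max(cv2.findContours(mm,0,2)[0],key=cv2.contourArea)[:,0];P=np.array([ray(d,a,b,zf)[:2] for a,b in c])
    return np.array([(P[:,0].min()+P[:,0].max())/2+.0002,P[:,1].max()+.0004-.012])
for k in range(2):
    arm.line_to([*t,.190],vel=.05,frame=None) if k else arm.movep([*t,.190],rv(0))
    arm.pause(.6);o=arm.observe();d=imaging.get_image("wrist");p=foot(d);print(o["eef_pos"],"foot",p,"err",hole-p,o["time"])
    if k==0: t=t+(hole-p)
b=arm.observe()["force"];z=.190;ok=True
while z>.1325:
    z=max(z-.004,.1325);arm.line_to([*t,z],vel=.05);arm.pause(.05);o=arm.observe();F=o["force"]-b
    if abs(F).max()>2.5:print(round(z,4),F.round(1))
    if F[2]>6 or abs(F[:2]).max()>8: ok=z<.139;print("contact");break
print(ok,o["time"],o["eef_pos"])
E
sed -i 's/arm.line_to(\[\*t,.190\],vel=.05,frame=None) if k else //' ins.py; python3 ins.py
```

```text
[0.48550448 0.30736521 0.19002024] foot [0.48552075 0.30696137] err [-2.07517559e-05  4.38625358e-04] 41.0583
[0.48550785 0.30781754 0.18999703] foot [0.4854873  0.30743699] err [ 1.26979785e-05 -3.69895005e-05] 41.9583
True 46.5083 [0.48569518 0.30789861 0.13261443]
```

Run:
```python
from h import *
from bench import arm,imaging
t=[.4855,.3078]
b=arm.observe()["force"][2]
for z in(.1315,.1305,.1295):
    arm.line_to([*t,z],vel=.03);arm.pause(.1);F=arm.observe()["force"][2]-b;print(z,round(F,1))
    if F>2:break
arm.open_gripper();arm.pause(.3)
arm.line_to([*t,.25],vel=.12)
arm.movep([.484,.20,.29],rv(0));arm.pause(.5)
d=imaging.get_image("wrist");zz=cloud(d)[...,2]
q=d["mtx"]@(d["R"]@np.array([.485,.307,.165])+d["t"]);u,v=(q[:2]/q[2]).astype(int)
print(np.nanmedian(zz[v-5:v+5,u-5:u+5]),circ(d,.165,(u-45,max(v-45,0),u+45,v+45),abs(zz-.165)<.006))
T0=dict(np.load("top.npz"));T=imaging.get_image("top")
df=(cv2.absdiff(T["pixels"],T0["pixels"]).max(2)>60).astype(np.uint8)
for c in cv2.findContours(df,0,2)[0]:
    if cv2.contourArea(c)>12:print(cv2.boundingRect(c))
print(arm.observe()["time"],arm.observe()["eef_pos"])
```

```text
0.1315 4.1
0.16508072800636656 [0.4854 0.3078 0.0129 0.4854 0.3078 0.0124 0.0125]
(30, 377, 8, 10)
(163, 322, 5, 8)
(168, 248, 5, 10)
(163, 241, 4, 8)
(294, 237, 13, 11)
(51, 230, 143, 165)
50.05 [0.48395682 0.20016215 0.289895  ]
```

```bash
python3 -c "
from bench import arm
print(arm.finish_job())"
```

```text
the job is handed in; nothing more can be done
None
```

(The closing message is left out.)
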